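Find the heavy side of a flywheel on balancing rollers and brake it

ROBOT

A 7-joint arm with a two-finger parallel gripper is mounted at the origin on the work surface. World frame = base frame: x ahead of the robot, y to its left, z up, the work surface at z = 0. Lengths are in mm, angles in rad, forces in N, time in s.
With the tool pointing down it reaches from about 400 to 875 mm from the base axis. Payload 4.4 kg.
Tool frame: the origin (TCP) lies on the centre line of the jaws, within the pads' length; the fingertips stand 19 mm ahead of it and the grasp point (between the pads) is the TCP; z points along the fingers, y is the line along which they close (so a half turn about z gives the same grasp; the last joint's range is limited). The gripper opens to 85 mm and grips with 20 to 120 N. Pads are 22 mm wide; open, the fingers measure 114 mm over their backs; the gripper's body (76 mm by 85 mm) begins 54 mm behind the grasp point. The pads swing forward as they close: fully open they stand 13 mm farther back than shut.
Start: joints at [-1.244, 0.628, 0.038, 1.517, -0.027, 0.996, -0.02], TCP at [248.783, 600.52, 250.313] pointing down, gripper open.
Joint ranges: [-3.06, 3.06], [-0.37, 2.12], [-1.25, 1.32], [0.18, 2.47], [-1.1, 4.24], [0.23, 1.98], [-2.94, 2.94]. Speed limits (rad/s): [2.57, 2.57, 3.14, 3.14, 3.14, 3.14, 3.14].

INTERFACE

Orientations are given as [roll, pitch, yaw] about the fixed x, y, z axes, in that order (R = Rz(yaw) Ry(pitch) Rx(roll)).
In Python, from cell import ctrl, viewer, silhouettes gives the robot as it stands.
- The arm moves only by the shell command python3 -m creep 'ROWS'. ROWS is JSON, a list of rows, each an object with "jaw": the gripper command: -1 is shut, 1 is fully open, values between are in proportion; "xyz": the shift along the tool's x, y, z in mm, a list of three; "angular": the turn, a rotation vector about the tool's x, y, z in rad, a list of three. In form: [{"jaw": jaw, "xyz": [tx, ty, tz], "angular": [rx, ry, rz]}, ...]. A call has 1 to 12 rows; each row is the pose to reach, as a shift and turn from the pose commanded when the call began, along the tool's axes at that moment; what a row does not reach only later rows make up. A row lasts 1/8 s, in which the tool goes at most 62.5 mm and 10.7 degrees, less where a joint would pass 70% of its speed; a pose out of reach is approached as far as the arm can. A call with a gripper value outside its range is refused whole. The fingers move at their own pace and stop on an object; the grip force is fixed at half the most. Time passes only in rows, so rows that repeat a pose let the fingers close. It gives the time, the measured TCP pose, the force, the opening and the grip force at its end, in the units of the state.
- ctrl.read_state(): the state, without advancing time (a new reading comes with each control period).
- viewer.get_image(name): name is "scene" or "top"; returns (picture, depth): 400x640x3 uint8, red, green, blue; 400x640 float32, mm along the optical axis (not along the pixel's ray), 0 where there is no reading.
- viewer.camera_model(name): a dict with "fx", "fy", "cx", "cy" (pixels), "T" (4x4, takes a point from camera to world coordinates). Camera axes: x right, y down, z forward; pixel columns grow to the right and rows downward; lengths in mm; the calibration is good to about 2 mm. A picture is of the moment at which its call begins. camera_model takes no time and is no camera call.
- ctrl.finish_job(): hands the job in; it is judged then, once.
Trained networks look in the newest picture that a camera, given by its name, has taken for a name from the list of things; names that differ only in an ending like _2 or _b are one class to them, and where a whole thing is asked for, a point or a joint stands for the part that bears it (a point fixed in the world has none). Each returns a list of dicts, best first, with "score" (0 to 1); they miss things now and then, are a little off and sometimes report something else, mostly with a low value. They report only what shows in the picture. A call takes as long as a camera call. They do not tell look-alikes from the thing itself.
- silhouettes(camera, target): "pixels" (400x640 bool, what is visible of it) and "xy" ([column, row] in pixels, amid what is visible of it).
The state is a dict: "clock": time; "qpos": joint angles; "qd": joint speeds; "tau": joint torques, N m; "eef_pos": TCP position; "tool_rot": TCP orientation; "force": force on the tool from outside, world axes, zero at the start; "torque": the same for the moment, N m; "width": finger opening in mm; "gripper_force": force on a finger pad.
Only numpy, scipy, OpenCV 4.12 (cv2) and the standard library are available. Lean on these libraries where they do the work, as an engineer would, in place of code of your own. Each camera call takes 0.05 s, during which the arm holds its last target. There are 200 camera calls.

TASK

Take the wooden flywheel out of its sloping rest, set its shaft down on the four rollers of the balancing stand without dropping it, then let go and wait until it has turned its heavy side down and come to rest. Only then push (do not lift) the flat steel weight along its ledge over the lip, so that it drops flat into the brake pan and brings the brake up against the wheel. Leave the wheel heavy side down on the rollers, and the other things where they are.

Things in the scene. Friction and masses are not known exactly. Their poses are not given: they have to be found in the camera images.
- wheel_centre (a point): centre of the loose flywheel: wooden disc 100 mm in diameter, 24 mm thick, on a steel shaft 12 mm in diameter that stands out 50 mm from each flat face; 0.34 kg. z along the shaft, -x from the centre to the heavy slug. It starts leaning 30 degrees from upright in the rest, upper rim away from the stand; it draws out upward along its own plane, and the upper half of both faces is clear
- slug (a point): centre of the heavy side: a round dark steel slug 26 mm in diameter, flush through the wheel, its centre 31 mm from the wheel's centre. Axes as wheel_centre
- rest: fixed plywood rest, about 130 x 120 mm, with two boards behind the lower half of the leaning wheel and two blocks under its rim. Origin: where the wheel's centre starts, 85 mm above the table. z along the leaning wheel's shaft (upper end on the stand's side, 30 degrees above level), y level, -x up along the wheel's plane
- seat (a point): on the fixed stand (base 130 x 320 mm): where the wheel's centre lies when its shaft is on the rollers, 85 mm above the table. x along the shaft, z up, +y away from the brake pan. Free-turning rollers, 30 mm in diameter, 8 mm wide, at x +-40, y +-15.5 mm; nothing near stands over 1 mm above the seat. A released wheel swings and rests within about 4 s, clearing all below by 4 mm
- weight_center (a point): centre of the loose flat round steel weight, 40 mm in diameter, 10 mm thick, about 0.1 kg; it lies on the ledge of the stand, its centre 5 mm above the ledge
- lip (a point): top edge of the lip at the ledge's pan end, mid-width, 43 mm above the table; axes as seat. The wooden ledge runs from here 77 mm to -y, its top 40 mm above the table, its last 8 mm a ramp rising 3 mm to the lip; side guides 46 mm apart stand 5 mm above the ledge; no wall at its -y end. To +y, beyond the lip, lies the brake pan
- pan (a point): middle of the floor of the brake pan: steel, 60 mm long (from the lip to +y) x 50 mm wide inside, three walls (tops 50 mm above the table), open to the lip; floor 36 mm above the table at the start, 6 mm lower when loaded; middle 30 mm to +y of the lip
- brake (a joint): tilt of the brake beam (rad): 0 is pan up and shoe clear of the wheel, held by a light spring; the weight lying in the pan tips it to about 0.065, where the rubber shoe touches the underside of the wheel on the rollers; its stop, with no wheel there, is 0.12
- lemon_a_c (a point): half a lemon, cut face down, 58 mm across, 40 mm high; bystander (this point is 20 mm up)
- lemon_b_c (a point): another half lemon, 58 mm across, 40 mm high; bystander (20 mm up)
- meter_c (a point): yellow multimeter lying flat, 130 x 70 x 30 mm; bystander (15 mm up)
- magnet_c (a point): red horseshoe magnet lying flat, 71 x 56 x 12 mm; bystander (6 mm up)
- cell_c (a point): upright battery cell, 33 mm in diameter, 59 mm high; bystander (28 mm up)
- coil_c (a point): copper coil on a black bobbin, 52 mm in diameter, 40 mm high; bystander (20 mm up)
- driver_grip (a point): screwdriver lying flat, 170 mm long; bystander (point on its handle)
Things that resemble listed ones, but are neither listed nor needed, are in the scene too. There is more than one size of the part that bears weight_center; the job needs the smaller.

How it is judged (in metres and radians):
On the way, in this order (a step that is already met when the one before it is completed fails the run):
1. the shaft is set down on the rollers while the gripper still holds the wheel (distance between wheel_centre and seat below 0.016 m and z of wheel_centre in the frame of seat below 0.006 m and y of wheel_centre in the frame of seat between -0.008 and 0.008 m and contact force between the fingers and flywheel above 0.5 N), for 0.05 s.
2. released, the wheel has come to rest on the rollers with its heavy side down, before the weight goes into the pan (distance between wheel_centre and seat below 0.016 m and z of wheel_centre in the frame of seat below 0.003 m and angle between wheel_centre's own x axis and vertical below 0.2 rad and angular speed of flywheel below 0.3 rad/s and contact force between each of the arm, the fingers and flywheel below 0.05 N and value of joint brake below 0.03 rad and horizontal distance between weight_center and pan above 0.02 m), for 0.3 s.
3. the weight lies in the brake pan and the brake has come up (horizontal distance between weight_center and pan below 0.014 m and z of weight_center in the frame of pan below 0.009 m and value of joint brake above 0.04 rad), for 0.2 s.
At the end, for the whole second after the job is handed in: Wheel at rest on the rollers (within 16 mm of the seat, 4 mm in height, 0.1 rad of square), heavy side within 0.25 rad of straight down; weight flat on the floor of the brake pan (14 mm from its middle); brake between 0.04 and 0.1 rad (all of step 3 and distance between wheel_centre and seat below 0.016 m and z of wheel_centre in the frame of seat between -0.004 and 0.004 m and angle between the z axis of wheel_centre and the x axis of seat, either way round below 0.1 rad and angle between wheel_centre's own x axis and vertical below 0.25 rad and angular speed of flywheel below 0.3 rad/s and angle between the z axis of weight_center and the z axis of pan, either way round below 0.12 rad and value of joint brake below 0.1 rad and linear speed of weight below 0.02 m/s); the robot touches nothing.
It fails at once if a bystander was moved more than 40 mm (distance of any of lemon_a_c, lemon_b_c, meter_c, magnet_c, cell_c, coil_c, driver_grip from where it was at the start of the episode above 0.04 m).
It fails at once if the weight was lifted off its ledge instead of pushed (z of weight_center in the frame of lip above 0.035 m).
It also fails if it takes over 58 s, if anything falls off the work surface, if the arm or the gripper's body presses on something with over 40 N, if the wrist force passes 120 N, or if a joint passes its speed limit or range.

## Working session

There is one attempt and no reset: what is moved stays moved. The work goes in short steps, Python scripts to look and compute and a shell command to move; the robot and the scene stay as the last step left them, time stands still between calls to the robot, and variables do not carry over. Pictures are saved under pics/ and viewed, at most 10 in all, crops included, and the job is handed in when it is done.

```bash
ls; mkdir -p pics
cat > h.py <<'E'
import numpy as np, cv2
from cell import ctrl, viewer, silhouettes
from scipy.spatial.transform import Rotation as R
def world(cam,d,mask=None):
    m=viewer.camera_model(cam); v,u=np.nonzero((d>0)&(mask if mask is not None else True))
    z=d[v,u]; P=np.c_[(u-m['cx'])/m['fx']*z,(v-m['cy'])/m['fy']*z,z]
    T=np.array(m['T']); return P@T[:3,:3].T+T[:3,3],u,v
def save(n,img,crop=None,s=1):
    if crop: a,b,c,e=crop; img=img[b:e,a:c]
    cv2.imwrite(n,cv2.resize(img[:,:,::-1],None,fx=s,fy=s,interpolation=cv2.INTER_CUBIC))
E
python3 - <<'E'
from h import *
for c in ['scene','top']:
    im,d=viewer.get_image(c); save(f'pics/{c}0.png',im); np.savez(f'{c}0.npz',im=im,d=d)
    m=viewer.camera_model(c); print(c,m['fx'],m['cx'],m['cy'],np.round(m['T'],3).tolist())
    for t in ['wheel_centre','slug','weight_center','brake','rest','lemon_a_c','meter_c','magnet_c','cell_c','coil_c','driver_grip']:
        for o in silhouettes(c,t):
            if o['score']<.3: continue
            P,u,v=world(c,d,o['pixels']); print(t,round(o['score'],2),np.round(o['xy']),len(u),np.median(P,0).round(),P.min(0).round(),P.max(0).round())
print(ctrl.read_state())
E
```

```text
pics
scene 381.3245952888335 319.43110135295177 196.5734185810653 [[0.561, 0.619, -0.549, 1067.876], [0.828, -0.415, 0.378, -290.203], [0.006, -0.666, -0.746, 752.534], [0.0, 0.0, 0.0, 1.0]]
wheel_centre 0.93 [368. 163.] 1217 [554. 216.  97.] [511. 174.  49.] [594. 259. 137.]
wheel_centre 0.55 [194. 262.] 278 [ 544. -263.   51.] [ 517. -283.   40.] [ 561. -241.   55.]
wheel_centre 0.54 [294. 302.] 698 [ 746. -130.   40.] [ 713. -154.   -1.] [ 765. -102.   44.]
slug 0.56 [369. 158.] 1271 [552. 216.  96.] [403. 174.  -2.] [594. 357. 137.]
weight_center 0.54 [184. 222.] 341 [ 406. -243.   14.] [ 361. -267.   -0.] [ 429. -217.   19.]
weight_center 0.49 [193. 259.] 254 [ 545. -264.   51.] [ 523. -283.   40.] [ 561. -244.   55.]
brake 0.64 [225. 242.] 957 [ 554. -183.   37.] [ 487. -228.   12.] [582. -47.  54.]
rest 0.65 [367. 186.] 1123 [572. 197.  14.] [490. 134.   0.] [632. 310.  83.]
meter_c 0.6 [241. 246.] 6703 [ 569. -152.   15.] [ 463. -318.   -2.] [637.  18.  89.]
magnet_c 0.75 [217. 351.] 742 [ 721. -302.   13.] [ 669. -347.   -0.] [ 756. -266.   17.]
cell_c 0.85 [446. 165.] 279 [
[... 1411 characters left out ...]
': 1.2, 'qpos': array([-1.24378744,  0.6284175 ,  0.03848851,  1.51742746, -0.02699609,
        0.99630134, -0.01999046]), 'qd': array([-4.11981580e-04,  5.96305107e-04, -1.28263927e-03, -3.84572168e-05,
       -7.58904115e-04,  5.51805050e-04, -8.70492756e-04]), 'tau': array([-4.96081902e-04, -5.63282812e+01,  1.22553963e+00, -1.93777621e+01,
        1.08569631e-02,  1.92141750e-03,  1.82239580e-05]), 'eef_pos': array([248.78010697, 600.50320606, 250.29305315]), 'tool_rot': array([-3.14155623e+00, -3.78647949e-05,  2.74877910e+00]), 'force': array([ 0.48594291, -0.79414699, -0.37995829]), 'torque': array([0.02366891, 0.00492301, 0.0303634 ]), 'gripper_force': 0.0, 'width': 84.9639364913536}
```

View pics/scene0.png

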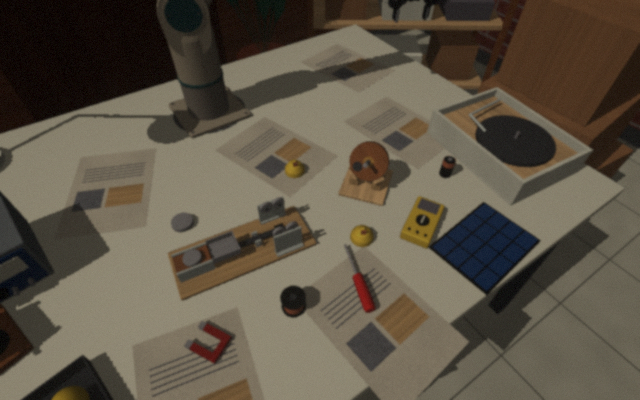

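View pics/top0.png

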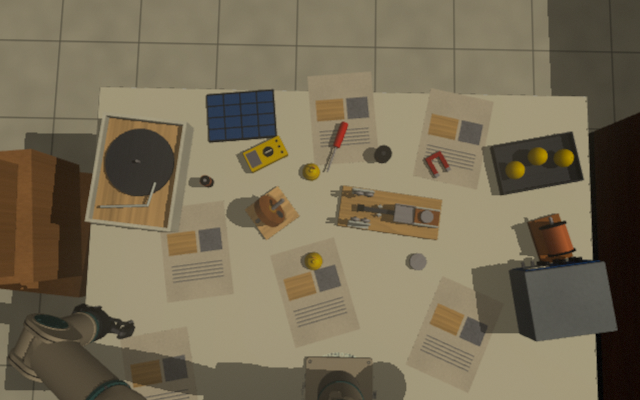

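Scene view: wheel (369,163) in rest, stand about (240,250). Candidates for the weight are the disc on the ledge at scene (193,258) / top (427,216), and the loose grey disc on the table at scene (182,222) / top (416,261). For the wheel, the coil at scene (294,300) is a look-alike. By the description I choose the ledge disc and the disc in the rest, and check both in a crop.

Run:
```python
from h import *
a=np.load('scene0.npz')['im'];b=np.load('top0.npz')['im']
A=cv2.resize(a[190:300,160:330],(800,518),interpolation=3)
def g(x): return np.clip(255*(x/255.)**.6,0,255).astype(np.uint8)
s1=cv2.resize(a[190:302,160:330],(510,336),interpolation=3)
s2=cv2.resize(a[130:214,325:405],(290,304),interpolation=3)
t1=cv2.resize(b[180:245,325:450],(500,260),interpolation=3)
t2=cv2.resize(b[180:245,240:305],(290,290),interpolation=3)
C=np.zeros((600,800,3),np.uint8);C[:336,:510]=s1;C[:304,510:]=s2;C[338:598,:500]=t1;C[306:596,510:]=t2
save('pics/crop1.png',g(C))
# heights map of stand
d=np.load('scene0.npz')['d'];P,u,v=world('scene',d)
k=(P[:,0]>440)&(P[:,0]<660)&(P[:,1]>-330)&(P[:,1]<40)&(P[:,2]>-10)
print(np.histogram(P[k,2],bins=range(-10,100,4)))
def rect(k,n):
    r=cv2.minAreaRect(P[k][:,:2].astype(np.float32));print(n,k.sum(),r)
rect(k&(abs(P[:,2]-14)<5),'base');rect(k&(abs(P[:,2]-50)<4),'50')
```

```text
(array([   0,   35, 3743, 1692,  175, 2367, 1189,  141,  137,  285,  185,
        423,  471,  380,  281,  319,   48,   36,   54,   56,  101,  149,
         70,   93,   45,    0,    0]), array([-10,  -6,  -2,   2,   6,  10,  14,  18,  22,  26,  30,  34,  38,
        42,  46,  50,  54,  58,  62,  66,  70,  74,  78,  82,  86,  90,
        94,  98]))
base 3672 ((554.1900634765625, -152.29246520996094), (320.0005187988281, 132.68222045898438), 82.91633605957031)
50 600 ((553.6321411132812, -163.5196533203125), (276.9683837890625, 104.27295684814453), 82.49256134033203)
```

View pics/crop1.png

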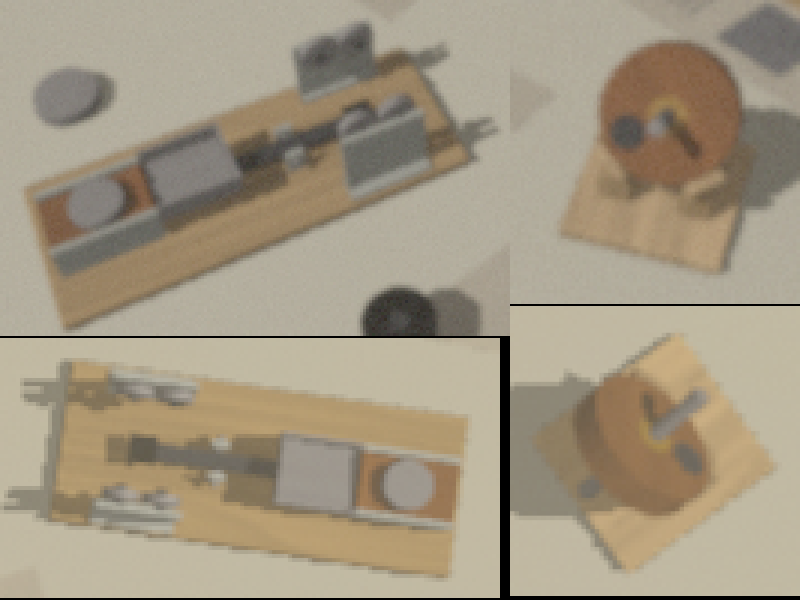

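Crop confirms: ledge disc (lower left in stand crop) lies between guides, the larger disc is on the bare table; wheel's slug is left of the shaft. Now measure precisely.

Run:
```python
from h import *
from scipy.optimize import least_squares
D={c:np.load(c+'0.npz')['d'] for c in ['scene','top']}
for c in D:
    P,u,v=world(c,D[c])
    k=(P[:,0]>440)&(P[:,0]<660)&(P[:,1]>-340)&(P[:,1]<40)
    Q=P[k&(P[:,2]>7)]
    # keep largest connected base points
    b=Q[(abs(Q[:,2]-13)<6)]
    r=cv2.minAreaRect(b[:,:2].astype(np.float32));print(c,'base',r)
    th=np.radians(82.9);ey=np.array([np.cos(th),np.sin(th)]);ex=np.array([ey[1],-ey[0]])
    o=np.array([554.2,-152.3])
    L=np.c_[(Q[:,:2]-o)@ex,(Q[:,:2]-o)@ey,Q[:,2]]
    h=L[L[:,2]>76]
    for s in (-1,1):
        g=h[h[:,0]*s>0]
        if len(g): print(c,'high',s,len(g),'x',np.percentile(g[:,0],[2,50,98]).round(1),'y',np.percentile(g[:,1],[2,50,98]).round(1),'z',np.percentile(g[:,2],[50,98]).round(1)); print(np.histogram(g[:,1],bins=np.arange(40,140,6)))
    w=L[(L[:,1]<-60)&(L[:,2]>46)&(abs(L[:,0])<40)]
    print('weight/pan hi',np.histogram(w[:,1],bins=range(-160,-50,6)))
    ww=w[(w[:,1]<-95)&(w[:,2]>47.0)];print('weight',len(ww),np.median(ww,0).round(1),ww.min(0).round(1),ww.max(0).round(1))
    for o_ in silhouettes(c,'weight_center'):
        pp,_,_=world(c,D[c],o_['pixels']); print(o_['score'],o_['xy'],np.median(pp,0).round(1))
# wheel plane fit with both cams
pts=[]
for c in D:
    P,u,v=world(c,D[c]); k=(np.linalg.norm(P-[545,218,85],axis=1)<85)&(P[:,2]>30); 
    pts.append(P[k])
for c,p in zip(D,pts):
    f=lambda a:(p-[550,216,95])@np.array([np.cos(.5236)*np.cos(a[0]),np.cos(.5236)*np.sin(a[0]),.5])-a[1]
    best=None
    for a0 in np.radians([-75,-55,-35]):
        r=least_squares(f,[a0,0],loss='cauchy',f_scale=1.5)
        if best is None or r.cost<best.cost: best=r
    a,dd=best.x; n=np.array([np.cos(.5236)*np.cos(a),np.cos(.5236)*np.sin(a),.5])
    inl=p[abs(f(best.x))<2.5]
    yv=np.array([-np.sin(a),np.cos(a),0]); uv=np.cross(n,yv); 
    if uv[2]<0: uv=-uv
    Lc=np.c_[(inl-[550,216,95])@yv,(inl-[550,216,95])@uv]
    cc,rad=cv2.minEnclosingCircle(Lc.astype(np.float32))
    top=np.array([550,216,95])+dd*n
    print(c,'az',np.degrees(a),'d',dd,len(inl),'circle',cc,rad,'centre',(top+cc[0]*yv+cc[1]*uv-12*n).round(1), 'ranges',np.percentile(Lc,[1,99],0).round(1).tolist())
```

```text
scene base ((554.1900634765625, -152.29246520996094), (320.0005187988281, 132.68222045898438), 82.91633605957031)
scene high -1 121 x [-47.1 -37.8 -33.6] y [ 66.9  92.6 122. ] z [82.4 87.4]
(array([ 0,  0,  0,  1,  7, 17, 15, 13, 10,  7, 15, 12, 14,  9,  1,  0]), array([ 40,  46,  52,  58,  64,  70,  76,  82,  88,  94, 100, 106, 112,
       118, 124, 130, 136]))
scene high 1 144 x [35.7 43.  51.9] y [ 66.7  95.7 121.8] z [82.2 87.5]
(array([ 0,  0,  0,  0, 13, 14, 18, 16, 10, 12, 19, 17, 15, 10,  0,  0]), array([ 40,  46,  52,  58,  64,  70,  76,  82,  88,  94, 100, 106, 112,
       118, 124, 130, 136]))
weight/pan hi (array([ 0,  3,  9,  6,  7, 31, 49, 52, 56, 55, 45, 18,  7,  6, 11, 16, 11,
        0]), array([-160, -154, -148, -142, -136, -130, -124, -118, -112, -106, -100,
        -94,  -88,  -82,  -76,  -70,  -64,  -58,  -52]))
weight 266 [   2.7 -112.    51. ] [ -28.  -146.8   47. ] [ 28.4 -95.   55. ]
0.54 [184.2, 221.8] [ 406.  -243.    14.4]
0.49 [192.6, 259.2] [ 544.7 -263.6   51. ]
top base ((549.2569580078125, -149.4801483154297), (217.91476440429688, 378.3909606933594), 
[... 546 characters left out ...]
 17,  4,  5, 11,  4,  4,
        0]), array([-160, -154, -148, -142, -136, -130, -124, -118, -112, -106, -100,
        -94,  -88,  -82,  -76,  -70,  -64,  -58,  -52]))
weight 127 [  -1.6 -112.    51.1] [ -29.6 -145.6   47. ] [ 25.4 -95.1  59. ]
0.51 [416.5, 258.7] [ 399.1 -238.3   14. ]
0.25 [431.0, 162.2] [ 717.6 -293.7   12.3]
scene az -52.57413418471267 d 1.4505257364401576 1017 circle (-0.5018458962440491, -8.710699081420898) 55.16209030151367 centre [546.7 219.5  82.2] ranges [[-45.8, -52.3], [46.8, 43.0]]
top az -52.609427667466505 d -1.2234758755704342 400 circle (-1.5660735368728638, -6.914464950561523) 58.4679069519043 centre [543.9 221.4  82.4] ranges [[-46.0, -54.5], [47.0, 46.7]]
```

```bash
cat >> h.py <<'E'
def rel(p,Rt,name=''):
    s=ctrl.read_state(); R0=R.from_euler('xyz',s['tool_rot'])
    t=R0.inv().apply(np.array(p)-s['eef_pos']); w=(R0.inv()*Rt).as_rotvec()
    print(name,'xyz',t.round(1).tolist(),'ang',w.round(3).tolist(),'deg',np.degrees(np.linalg.norm(w)).round(1))
def tool(y,z):
    y=np.array(y)/np.linalg.norm(y);z=np.array(z)/np.linalg.norm(z);return R.from_matrix(np.c_[np.cross(y,z),y,z])
C=np.array([544.6,221.6,85.]);a=np.radians(-52.6);S=np.array([np.cos(a),np.sin(a),0]);Z=np.array([0,0,1.])
N=.866*S+.5*Z;U=-.5*S+.866*Z
TG=tool(N,-U)
EY=np.array([np.cos(np.radians(82.9)),np.sin(np.radians(82.9)),0]);EX=np.array([EY[1],-EY[0],0])
SEAT=np.array([566.,-57.5,85.]);TS=tool(EX,-Z)
E
python3 -c "
from h import *
rel(C+130*U,TG,'pre')
rel(C+130*U,tool(-N,-U),'preflip')"
```

```text
pre xyz [-362.1, -204.2, 52.7] ang [-0.315, -0.547, 2.04] deg 122.3
preflip xyz [-362.1, -204.2, 52.7] ang [0.475, -0.274, -1.021] deg 66.4
```

```bash
python3 -m creep '[{"jaw":1,"xyz":[-30,-17,4],"angular":[-0.026,-0.045,0.17]},{"jaw":1,"xyz":[-60,-34,9],"angular":[-0.052,-0.09,0.34]},{"jaw":1,"xyz":[-90,-51,13],"angular":[-0.079,-0.137,0.51]},{"jaw":1,"xyz":[-120,-68,17],"angular":[-0.105,-0.182,0.68]},{"jaw":1,"xyz":[-150,-85,22],"angular":[-0.131,-0.228,0.85]},{"jaw":1,"xyz":[-181,-102,26],"angular":[-0.158,-0.273,1.02]},{"jaw":1,"xyz":[-211,-119,31],"angular":[-0.184,-0.32,1.19]},{"jaw":1,"xyz":[-241,-136,35],"angular":[-0.21,-0.365,1.36]},{"jaw":1,"xyz":[-271,-153,39],"angular":[-0.236,-0.41,1.53]},{"jaw":1,"xyz":[-301,-170,44],"angular":[-0.263,-0.456,1.70]},{"jaw":1,"xyz":[-332,-187,48],"angular":[-0.289,-0.502,1.87]},{"jaw":1,"xyz":[-362,-204,53],"angular":[-0.315,-0.547,2.04]}]'
python3 -c "
from h import *
rel(C+130*U,TG,'pre')"
```

```text
clock: 2.8
eef_pos: [505.5, 273.4, 197.1]
tool_rot: [2.617, -0.002, 0.648]
force: [0.5, -0.5, -0.5]
width: 85.4
gripper_force: 0.0
pre xyz [-0.4, 0.1, -0.5] ang [0.001, 0.001, -0.005] deg 0.3
```

```bash
python3 -m creep '[{"jaw":1,"xyz":[0,0,25],"angular":[0,0,0]},{"jaw":1,"xyz":[0,0,50],"angular":[0,0,0]},{"jaw":1,"xyz":[0,0,60],"angular":[0,0,0]},{"jaw":1,"xyz":[0,0,60],"angular":[0,0,0]}]'
python3 - <<'E'
from h import *
a,d=viewer.get_image('scene');b,e=viewer.get_image('top')
g=lambda x:np.clip(255*(x/255.)**.6,0,255).astype(np.uint8)
C_=np.hstack([cv2.resize(a[95:215,305:425],(400,400),interpolation=3),cv2.resize(b[150:250,220:320],(400,400),interpolation=3)])
save('pics/pre.png',g(C_))
rel(C+32*U,TG)
E
```

```text
clock: 3.3
eef_pos: [523.3, 249.5, 145.1]
tool_rot: [2.618, 0.001, 0.652]
force: [0.5, 0.4, 0.6]
width: 86.0
gripper_force: 0.0
 xyz [-0.8, 0.4, 38.6] ang [-0.0, -0.001, -0.0] deg 0.1
```

View pics/pre.png

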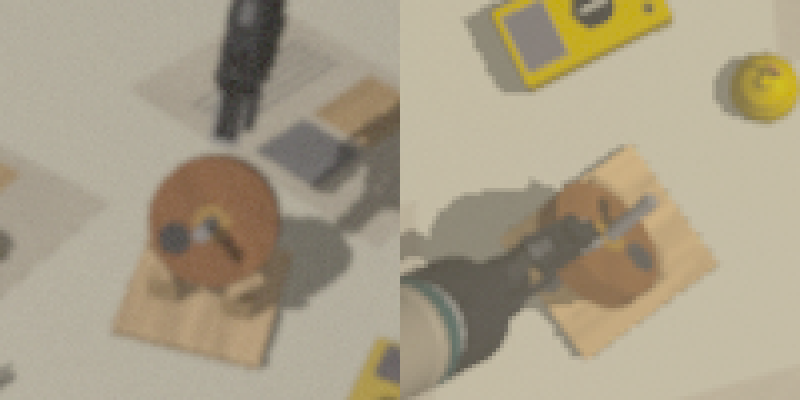

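Both views show the gripper lined up over the wheel's upper rim (fingers straddling in the plane of the wheel). Descend and grip.

```bash
python3 -m creep '[{"jaw":1,"xyz":[-0.5,0,15],"angular":[0,0,0]},{"jaw":1,"xyz":[-0.8,0,30],"angular":[0,0,0]},{"jaw":1,"xyz":[-0.8,0,38],"angular":[0,0,0]},{"jaw":-1,"xyz":[-0.8,0,38],"angular":[0,0,0]},{"jaw":-1,"xyz":[-0.8,0,38],"angular":[0,0,0]},{"jaw":-1,"xyz":[-0.8,0,38],"angular":[0,0,0]},{"jaw":-1,"xyz":[-0.8,0,38],"angular":[0,0,0]},{"jaw":-1,"xyz":[-0.8,0,38],"angular":[0,0,0]},{"jaw":-1,"xyz":[-0.8,0,38],"angular":[0,0,0]}]'
```

```text
clock: 4.53
eef_pos: [534.9, 233.7, 113.3]
tool_rot: [2.617, -0.001, 0.652]
force: [-0.3, -1.6, 5.1]
width: 23.5
gripper_force: 60.4
```

Gripped at 23.5 mm. Draw out 100 mm along the plane.

```bash
python3 -m creep '[{"jaw":-1,"xyz":[0,0,-8],"angular":[0,0,0]},{"jaw":-1,"xyz":[0,0,-25],"angular":[0,0,0]},{"jaw":-1,"xyz":[0,0,-50],"angular":[0,0,0]},{"jaw":-1,"xyz":[0,0,-80],"angular":[0,0,0]},{"jaw":-1,"xyz":[0,0,-110],"angular":[0,0,0]},{"jaw":-1,"xyz":[0,0,-110],"angular":[0,0,0]}]'
python3 - <<'E'
from h import *
a,d=viewer.get_image('scene');b,e=viewer.get_image('top')
s=ctrl.read_state();Rt=R.from_euler('xyz',s['tool_rot']);p=s['eef_pos']
g=lambda x:np.clip(255*(x/255.)**.6,0,255).astype(np.uint8)
save('pics/held.png',g(np.hstack([cv2.resize(a[70:200,300:430],(400,400),interpolation=3),cv2.resize(b[140:260,200:320],(400,400),interpolation=3)])))
for c,dd in (('scene',d),('top',e)):
    P,u,v=world(c,dd);L=Rt.inv().apply(P-p)
    k=(abs(L[:,0])<60)&(abs(L[:,1]-12)<4)&(L[:,2]>0)&(L[:,2]<100)
    q=L[k]; print(c,len(q),np.percentile(q,[1,50,99],0).round(1).tolist())
    A=np.c_[q[:,0],q[:,2],np.ones(len(q))];co=np.linalg.lstsq(A,q[:,1],rcond=None)[0];print('tilt',co.round(3))
    k=(abs(L[:,0])<40)&(L[:,1]>25)&(L[:,1]<70)&(L[:,2]>0)&(L[:,2]<80);q=L[k];print('shaft',len(q),q.mean(0).round(1) if len(q) else '',np.linalg.svd(q-q.mean(0))[2][0].round(3) if len(q)>3 else '')
rel(SEAT+32*Z+90*Z,TS,'above seat')
E
```

```text
clock: 5.28
eef_pos: [500.2, 280.6, 208.2]
tool_rot: [2.62, -0.002, 0.656]
force: [0.8, 0.2, -4.5]
width: 23.3
gripper_force: 59.7
scene 1012 [[-42.9, 8.4, 1.0], [6.4, 11.9, 36.1], [50.9, 15.5, 75.6]]
tilt [-0.0000e+00  9.0000e-03  1.1643e+01]
shaft 36 [ 4.5 51.3 23.9] [-0.007 -0.877 -0.481]
top 342 [[-43.8, 8.2, 0.9], [-4.7, 10.1, 34.6], [48.3, 15.1, 74.4]]
tilt [-3.0000e-03 -7.0000e-03  1.0601e+01]
shaft 51 [ 1.5 45.  25.4] [0.009 0.998 0.056]
above seat xyz [-151.2, 265.9, 153.0] ang [0.494, 0.209, -0.775] deg 54.0
```

View pics/held.png

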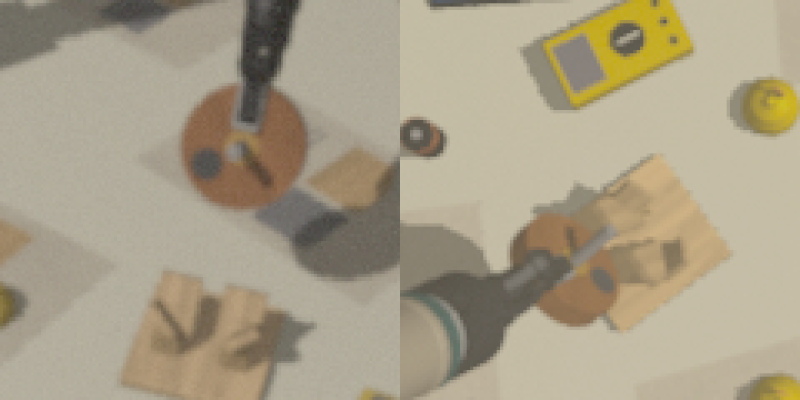

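Wheel held square, about 2–3 mm off in tool x, rest is empty. Carry to above the seat.

```bash
python3 -m creep '[{"jaw":-1,"xyz":[-15,27,15],"angular":[0.049,0.021,-0.078]},{"jaw":-1,"xyz":[-38,66,38],"angular":[0.124,0.052,-0.194]},{"jaw":-1,"xyz":[-60,106,61],"angular":[0.198,0.084,-0.31]},{"jaw":-1,"xyz":[-83,146,84],"angular":[0.272,0.115,-0.426]},{"jaw":-1,"xyz":[-106,186,107],"angular":[0.346,0.146,-0.543]},{"jaw":-1,"xyz":[-129,226,130],"angular":[0.42,0.178,-0.659]},{"jaw":-1,"xyz":[-144,253,146],"angular":[0.47,0.199,-0.736]},{"jaw":-1,"xyz":[-151,266,153],"angular":[0.494,0.209,-0.775]},{"jaw":-1,"xyz":[-151,266,153],"angular":[0.494,0.209,-0.775]}]'
cat > chk.py <<'E'
from h import *
import sys
a,d=viewer.get_image('scene');b,e=viewer.get_image('top')
s=ctrl.read_state();Rt=R.from_euler('xyz',s['tool_rot']);p=s['eef_pos']
g=lambda x:np.clip(255*(x/255.)**.6,0,255).astype(np.uint8)
save(sys.argv[1],g(np.hstack([cv2.resize(a[120:300,170:350],(400,400),interpolation=3),cv2.resize(b[150:250,325:425],(400,400),interpolation=3)])))
for c,dd in (('scene',d),('top',e)):
    P,u,v=world(c,dd);L=(P-SEAT)@np.c_[EX,EY,Z]
    k=(abs(L[:,0]-12)<5)&(abs(L[:,1])<70)&(L[:,2]+85>p[2]-90)&(L[:,2]+85<p[2]-10);q=L[k]
    if len(q)>20: print(c,'disc',len(q),'y',np.percentile(q[:,1],[1,99]).round(1),'x',np.median(q[:,0]).round(1),'zmin',(q[:,2].min()+85).round(1))
    k=(abs(L[:,0])>25)&(abs(L[:,0])<66)&(abs(L[:,1])<25)&(L[:,2]+85>p[2]-48)&(L[:,2]+85<p[2]-15);q=L[k]
    for sg in(-1,1):
        r=q[q[:,0]*sg>0]
        if len(r)>3: print('shaft',sg,len(r),'y',np.median(r[:,1]).round(1),'xend',abs(r[:,0]).max().round(1),'ztop',np.percentile(r[:,2]+85,90).round(1))
    k=(abs(abs(L[:,0])-40)<12)&(abs(L[:,1])<40)&(abs(L[:,2]+4)<6);q=L[k]
    for sg in(-1,1):
        r=q[q[:,0]*sg>0]
        if len(r)>3: print('roller',sg,len(r),'y',np.percentile(r[:,1],[2,98]).round(1),'x',np.percentile(r[:,0],[2,98]).round(1))
rel(SEAT+32*Z,TS,'seat')
E
python3 chk.py pics/above.png
```

```text
clock: 6.5
eef_pos: [566.3, -61.3, 206.7]
tool_rot: [-3.141, 0.001, 1.44]
force: [-0.2, 0.6, -3.6]
width: 23.1
gripper_force: 60.3
scene disc 763 y [-50.5  44.8] x 13.0 zmin 125.6
shaft -1 6 y -4.2 xend 60.6 ztop 180.1
shaft 1 102 y -3.5 xend 64.8 ztop 181.5
roller -1 16 y [-30.5 -15.5] x [-42.4 -32.8]
roller 1 165 y [-29.9  27.6] x [35.9 51.6]
roller -1 18 y [12.1 31.5] x [-51.  -36.6]
roller 1 10 y [21.1 32.5] x [33.7 48.2]
seat xyz [-0.6, 0.2, 90.0] ang [-0.001, -0.001, -0.001] deg 0.1
```

View pics/above.png

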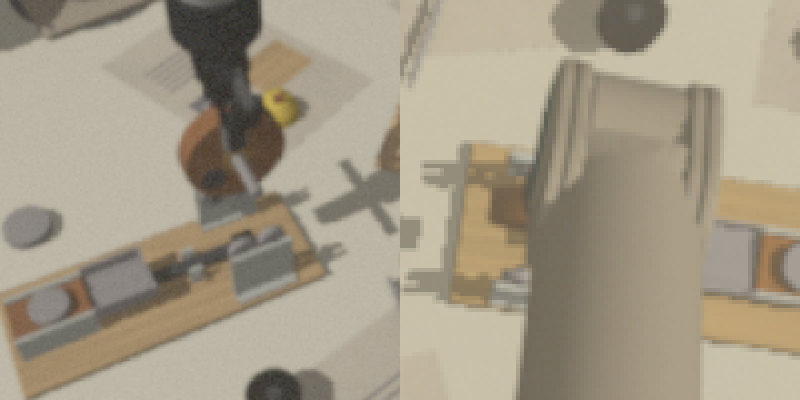

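```bash
python3 chk.py pics/above2.png
```

```text
scene disc 774 y [-46.   49.2] x 12.1 zmin 126.0
shaft -1 7 y 0.7 xend 62.8 ztop 180.1
shaft 1 98 y 0.9 xend 63.1 ztop 181.9
roller -1 25 y [-31.3 -15.3] x [-51.8 -32. ]
roller 1 148 y [-28.5  26.5] x [36.  50.8]
roller -1 23 y [13.8 31.2] x [-51.5 -37.3]
roller 1 5 y [24.9 30.3] x [33.9 49.3]
seat xyz [-1.9, -0.1, 90.6] ang [0.0, -0.001, 0.002] deg 0.1
```

```bash
python3 -m creep '[{"jaw":-1,"xyz":[-2,0,20],"angular":[0,0,0]},{"jaw":-1,"xyz":[-2,0,50],"angular":[0,0,0]},{"jaw":-1,"xyz":[-2,0,75],"angular":[0,0,0]},{"jaw":-1,"xyz":[-2,0,83],"angular":[0,0,0]},{"jaw":-1,"xyz":[-2,0,86],"angular":[0,0,0]},{"jaw":-1,"xyz":[-2,0,88],"angular":[0,0,0]},{"jaw":-1,"xyz":[-2,0,89],"angular":[0,0,0]},{"jaw":-1,"xyz":[-2,0,89],"angular":[0,0,0]}]'; python3 chk.py pics/s1.png
```

```text
clock: 7.7
eef_pos: [567.4, -59.8, 119.8]
tool_rot: [3.139, -0.0, 1.446]
force: [-0.3, 0.4, -3.5]
width: 23.5
gripper_force: 60.2
scene disc 556 y [-63.4  46.9] x 14.0 zmin 29.7
shaft -1 11 y -3.9 xend 58.5 ztop 93.7
shaft 1 250 y -2.6 xend 64.4 ztop 94.0
roller 1 139 y [-29.3  28. ] x [35.7 51.4]
shaft -1 13 y 21.2 xend 54.6 ztop 88.1
roller -1 11 y [19.1 31.8] x [-51.4 -40. ]
roller 1 4 y [26.7 33.1] x [36.8 48.1]
seat xyz [2.1, -1.6, 2.6] ang [0.003, -0.0, -0.001] deg 0.2
```

```bash
python3 -m creep '[{"jaw":-1,"xyz":[1.5,-1.5,0.5],"angular":[0,0,0]},{"jaw":-1,"xyz":[1.5,-1.5,1.5],"angular":[0,0,0]},{"jaw":-1,"xyz":[1.5,-1.5,2.5],"angular":[0,0,0]},{"jaw":-1,"xyz":[1.5,-1.5,3],"angular":[0,0,0]},{"jaw":-1,"xyz":[1.5,-1.5,3],"angular":[0,0,0]}]'; python3 chk.py pics/s2.png
```

```text
clock: 8.43
eef_pos: [566.4, -59.6, 117.7]
tool_rot: [3.138, 0.001, 1.445]
force: [-0.2, -4.0, 10.1]
width: 23.3
gripper_force: 62.2
scene disc 565 y [-63.3  46.4] x 12.8 zmin 28.1
shaft -1 11 y -4.0 xend 61.2 ztop 90.7
shaft 1 257 y -3.0 xend 64.2 ztop 91.5
roller 1 128 y [-29.7  27.8] x [35.4 51.2]
shaft -1 12 y 21.3 xend 54.1 ztop 88.2
roller -1 13 y [20.4 31.7] x [-50.  -39.7]
roller 1 4 y [27.1 30.4] x [36.8 48.7]
seat xyz [2.0, -0.6, 0.7] ang [0.004, 0.001, -0.002] deg 0.2
```

Seated (force +10 N, shaft at roller height). Release gently and lift.

```bash
python3 -m creep '[{"jaw":-1,"xyz":[-0.3,0,0.5],"angular":[0,0,0]},{"jaw":-1,"xyz":[-0.3,0,0.5],"angular":[0,0,0]},{"jaw":0.2,"xyz":[-0.3,0,0.5],"angular":[0,0,0]},{"jaw":0.2,"xyz":[-0.3,0,0.5],"angular":[0,0,0]},{"jaw":0.2,"xyz":[-0.3,0,0.5],"angular":[0,0,0]},{"jaw":0.2,"xyz":[-0.3,0,-5],"angular":[0,0,0]},{"jaw":0.2,"xyz":[-0.3,0,-30],"angular":[0,0,0]},{"jaw":0.2,"xyz":[-0.3,0,-60],"angular":[0,0,0]},{"jaw":0.2,"xyz":[-0.3,0,-100],"angular":[0,0,0]},{"jaw":0.2,"xyz":[-0.3,0,-100],"angular":[0,0,0]}]'
python3 - <<'E'
from h import *
# weight position now
d=viewer.get_image('scene')[1]
P,u,v=world('scene',d);L=(P-SEAT)@np.c_[EX,EY,Z]+[0,0,85]
q=L[(abs(L[:,0])<19)&(L[:,1]<-170)&(L[:,1]>-260)&(abs(L[:,2]-50.5)<2.5)]
c,r=cv2.minEnclosingCircle(q[:,:2].astype(np.float32));print('weight',len(q),np.median(q,0).round(1),c,r)
for y in range(-270,-110,6):
    k=(abs(L[:,0])<16)&(abs(L[:,1]-y)<3);print(y,k.sum(),np.median(L[k,2]).round(1) if k.sum() else '',end='; ')
E
```

```text
clock: 9.78
eef_pos: [567.7, -58.6, 219.6]
tool_rot: [3.133, -0.001, 1.446]
force: [0.1, -0.3, -0.4]
width: 51.4
gripper_force: 0.0
weight 197 [   2.1 -206.1   51.1] (0.6750366687774658, -205.60450744628906) 19.930679321289062
-270 31 1.0; -264 37 0.7; -258 26 1.7; -252 34 12.9; -246 17 41.2; -240 35 41.0; -234 36 41.3; -228 33 41.2; -222 35 50.8; -216 38 51.1; -210 34 51.2; -204 37 51.2; -198 37 51.5; -192 38 50.8; -186 36 41.6; -180 31 41.6; -174 34 42.6; -168 31 39.6; -162 33 37.5; -156 31 37.3; -150 32 37.2; -144 33 36.8; -138 32 37.7; -132 31 37.7; -126 34 37.3; -120 32 37.7; -114 33 37.4;
```

```bash
python3 -c "
from h import *
W=SEAT*[1,1,0]-258*EY
rel(W+150*Z,TS);rel(W+64.5*Z,TS)"
```

```text
xyz [-257.3, -0.7, 67.6] ang [0.005, -0.001, -0.0] deg 0.3
 xyz [-257.3, -1.2, 153.1] ang [0.005, -0.001, -0.0] deg 0.3
```

```bash
python3 -m creep '[{"jaw":-1,"xyz":[-40,0,0],"angular":[0.005,0,0]},{"jaw":-1,"xyz":[-95,0,0],"angular":[0.005,0,0]},{"jaw":-1,"xyz":[-150,0,0],"angular":[0.005,0,0]},{"jaw":-1,"xyz":[-205,-1,20],"angular":[0.005,0,0]},{"jaw":-1,"xyz":[-245,-1,45],"angular":[0.005,0,0]},{"jaw":-1,"xyz":[-257,-1,68],"angular":[0.005,0,0]},{"jaw":-1,"xyz":[-257,-1,100],"angular":[0.005,0,0]},{"jaw":-1,"xyz":[-257,-1,130],"angular":[0.005,0,0]},{"jaw":-1,"xyz":[-257,-1,130],"angular":[0.005,0,0]},{"jaw":-1,"xyz":[-257,-1,130],"angular":[0.005,0,0]},{"jaw":-1,"xyz":[-257,-1,130],"angular":[0.005,0,0]},{"jaw":-1,"xyz":[-257,-1,130],"angular":[0.005,0,0]}]'
cat > wh.py <<'E'
from h import *
import sys
a,d=viewer.get_image('scene')
g=lambda x:np.clip(255*(x/255.)**.6,0,255).astype(np.uint8)
save(sys.argv[1],g(cv2.resize(a[170:300,160:330],(785,600),interpolation=3)))
P,u,v=world('scene',d);L=(P-SEAT)@np.c_[EX,EY,Z]
k=(abs(L[:,0]-12)<5)&(np.hypot(L[:,1],L[:,2])<50);q=L[k];C_=a[v[k],u[k]].astype(int)
print('disc x',np.median(q[:,0]).round(1),len(q),'top',q[:,2].max().round(1),'y',np.percentile(q[:,1],[1,99]).round(1))
k2=C_[:,0]-C_[:,2]<12
print('dark/grey pts',k2.sum(),np.median(q[k2],0).round(1))
for o in silhouettes('scene','slug')[:2]:
    pp,_,_=world('scene',d,o['pixels']);print('slug',round(o['score'],2),((np.median(pp,0)-SEAT)@np.c_[EX,EY,Z]).round(1),len(pp))
W=SEAT*[1,1,0]-258*EY
rel(W+64.5*Z,TS)
E
python3 wh.py pics/w1.png
```

```text
clock: 11.32
eef_pos: [533.5, -313.5, 87.3]
tool_rot: [-3.14, 0.0, 1.447]
force: [-0.2, -0.8, -0.1]
width: 0.1
gripper_force: 0.0
disc x 12.5 809 top 49.6 y [-47.2  46.4]
dark/grey pts 19 [ 12.9  -7.6 -25.3]
slug 0.97 [11.3 -6.5 18.1] 1217
 xyz [-0.1, 0.9, 22.4] ang [-0.002, 0.0, -0.0] deg 0.1
```

View pics/w1.png

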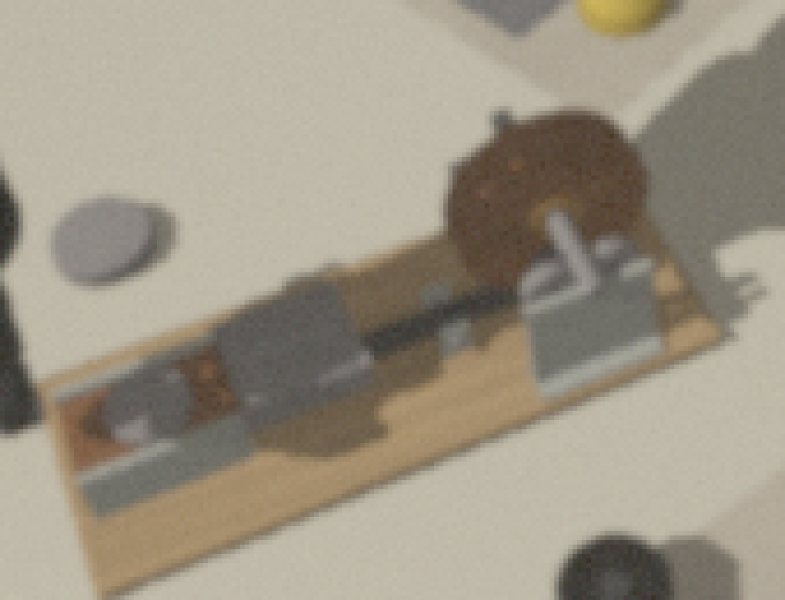

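The wheel sits on the rollers, slug hidden low behind the near rollers; weight untouched on the ledge. Wait out the swing while lowering to push height.

```bash
H='x'; python3 -m creep '[{"jaw":-1,"xyz":[0,0.5,10],"angular":[0,0,0]},{"jaw":-1,"xyz":[0,0.5,18],"angular":[0,0,0]},{"jaw":-1,"xyz":[0,0.5,22],"angular":[0,0,0]},{"jaw":-1,"xyz":[0,0.5,22],"angular":[0,0,0]},{"jaw":-1,"xyz":[0,0.5,22],"angular":[0,0,0]},{"jaw":-1,"xyz":[0,0.5,22],"angular":[0,0,0]},{"jaw":-1,"xyz":[0,0.5,22],"angular":[0,0,0]},{"jaw":-1,"xyz":[0,0.5,22],"angular":[0,0,0]},{"jaw":-1,"xyz":[0,0.5,22],"angular":[0,0,0]},{"jaw":-1,"xyz":[0,0.5,22],"angular":[0,0,0]},{"jaw":-1,"xyz":[0,0.5,22],"angular":[0,0,0]},{"jaw":-1,"xyz":[0,0.5,22],"angular":[0,0,0]}]'
for i in 1 2; do python3 -m creep '[{"jaw":-1,"xyz":[0,0,0],"angular":[0,0,0]},{"jaw":-1,"xyz":[0,0,0],"angular":[0,0,0]},{"jaw":-1,"xyz":[0,0,0],"angular":[0,0,0]},{"jaw":-1,"xyz":[0,0,0],"angular":[0,0,0]},{"jaw":-1,"xyz":[0,0,0],"angular":[0,0,0]},{"jaw":-1,"xyz":[0,0,0],"angular":[0,0,0]},{"jaw":-1,"xyz":[0,0,0],"angular":[0,0,0]},{"jaw":-1,"xyz":[0,0,0],"angular":[0,0,0]},{"jaw":-1,"xyz":[0,0,0],"angular":[0,0,0]},{"jaw":-1,"xyz":[0,0,0],"angular":[0,0,0]},{"jaw":-1,"xyz":[0,0,0],"angular":[0,0,0]},{"jaw":-1,"xyz":[0,0,0],"angular":[0,0,0]}]' | head -2; python3 wh.py pics/w2$i.png; done
python3 -c "
import cv2,numpy as np
a=[cv2.imread(f'pics/w2{i}.png')[100:300,440:660].astype(int) for i in (1,2)]; b=cv2.imread('pics/w1.png')[100:300,440:660].astype(int)
print(abs(a[0]-a[1]).mean(),abs(a[0]-b).mean())"
```

```text
clock: 12.92
eef_pos: [533.3, -313.3, 64.2]
tool_rot: [-3.139, -0.0, 1.446]
force: [0.3, 1.0, 0.3]
width: 0.2
gripper_force: 0.0
clock: 14.42
eef_pos: [533.4, -313.3, 64.2]
disc x 12.5 807 top 49.9 y [-47.3  45.9]
dark/grey pts 18 [ 12.8  -6.6 -25.6]
slug 0.64 [11.3 -6.1 17.8] 1262
slug 0.61 [   1.1 -126.9  -47.6] 901
 xyz [-0.2, 0.8, -0.3] ang [-0.003, -0.0, -0.0] deg 0.2
clock: 16.02
eef_pos: [533.4, -313.3, 64.2]
disc x 12.5 803 top 49.9 y [-46.8  46.1]
dark/grey pts 17 [ 13.1  -6.  -24.6]
slug 0.84 [11.3 -6.5 18.1] 1200
 xyz [-0.2, 0.8, -0.3] ang [-0.003, -0.0, -0.0] deg 0.2
2.8239242424242423 3.6936439393939393
```

View pics/w22.png

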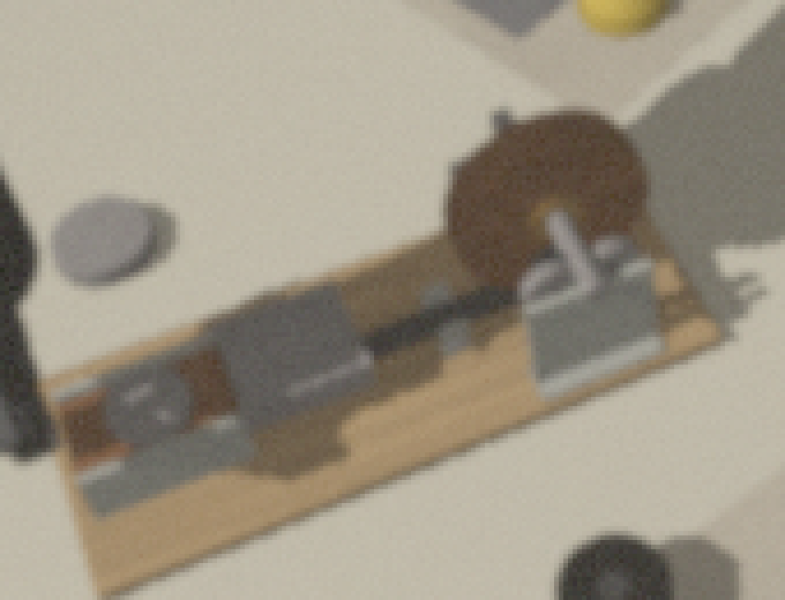

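Wheel unchanged over two looks: at rest, heavy side down. Push the weight slowly.

```bash
python3 -m creep '[{"jaw":-1,"xyz":[8,0.5,0],"angular":[0,0,0]},{"jaw":-1,"xyz":[15,0.5,0],"angular":[0,0,0]},{"jaw":-1,"xyz":[19,0.5,0],"angular":[0,0,0]},{"jaw":-1,"xyz":[23,0.5,0],"angular":[0,0,0]},{"jaw":-1,"xyz":[27,0.5,0],"angular":[0,0,0]},{"jaw":-1,"xyz":[31,0.5,0],"angular":[0,0,0]},{"jaw":-1,"xyz":[34,0.5,0],"angular":[0,0,0]},{"jaw":-1,"xyz":[37,0.5,0],"angular":[0,0,0]},{"jaw":-1,"xyz":[40,0.5,0],"angular":[0,0,0]},{"jaw":-1,"xyz":[40,0.5,0],"angular":[0,0,0]}]'
python3 - <<'E'
from h import *
d=viewer.get_image('scene')[1]
P,u,v=world('scene',d);L=(P-SEAT)@np.c_[EX,EY,Z]+[0,0,85]
s=ctrl.read_state();print('tcp',((s['eef_pos']-SEAT)@np.c_[EX,EY,Z]).round(1),s['force'].round(1))
for y in range(-240,-110,5):
    k=(abs(L[:,0])<16)&(abs(L[:,1]-y)<2.5);print(y,np.median(L[k,2]).round(1) if k.sum() else '',end='; ')
E
```

```text
clock: 17.38
eef_pos: [538.9, -273.1, 64.2]
tool_rot: [-3.139, -0.001, 1.447]
force: [-0.2, 0.0, -1.2]
width: 0.1
gripper_force: 0.0
tcp [-2.000e-01 -2.175e+02 -2.080e+01] [-0.5 -0.  -0. ]
-240 436.8; -235 449.4; -230 454.3; -225 458.8; -220 465.8; -215 469.9; -210 473.6; -205 474.5; -200 477.7; -195 482.2; -190 482.7; -185 474.2; -180 468.1; -175 461.0; -170 436.1; -165 426.6; -160 390.0; -155 37.0; -150 37.5; -145 37.2; -140 37.2; -135 36.6; -130 37.3; -125 37.1; -120 37.7; -115 37.6;
```

```bash
cat > wt.py <<'E'
from h import *
im,d=viewer.get_image('scene')
P,u,v=world('scene',d);L=(P-SEAT)@np.c_[EX,EY,Z]+[0,0,85]
s=ctrl.read_state();print('tcp',((s['eef_pos']-SEAT)@np.c_[EX,EY,Z]).round(1),s['force'].round(1))
for y in range(-240,-110,5):
    k=(abs(L[:,0])<18)&(abs(L[:,1]-y)<2.5)&(L[:,2]<65);print(y,k.sum(),np.median(L[k,2]).round(1) if k.sum() else '',end='; ')
save('pics/wt.png',np.clip(255*(im[170:300,160:330]/255.)**.6,0,255).astype(np.uint8),None,4.6)
E
python3 wt.py
```

```text
tcp [-2.000e-01 -2.177e+02 -2.080e+01] [ 0.7 -0.2 -0. ]
-240 31 41.5; -235 22 40.9; -230 23 41.3; -225 22 41.1; -220 20 41.4; -215 21 41.3; -210 22 43.2; -205 31 41.3; -200 36 50.9; -195 37 51.5; -190 31 51.7; -185 33 53.1; -180 34 53.3; -175 36 53.3; -170 35 53.0; -165 32 38.0; -160 32 37.1; -155 29 37.0; -150 32 36.9; -145 32 37.1; -140 32 37.2; -135 29 37.1; -130 29 36.9; -125 28 37.0; -120 30 37.5; -115 28 37.2;
```

View pics/wt.png

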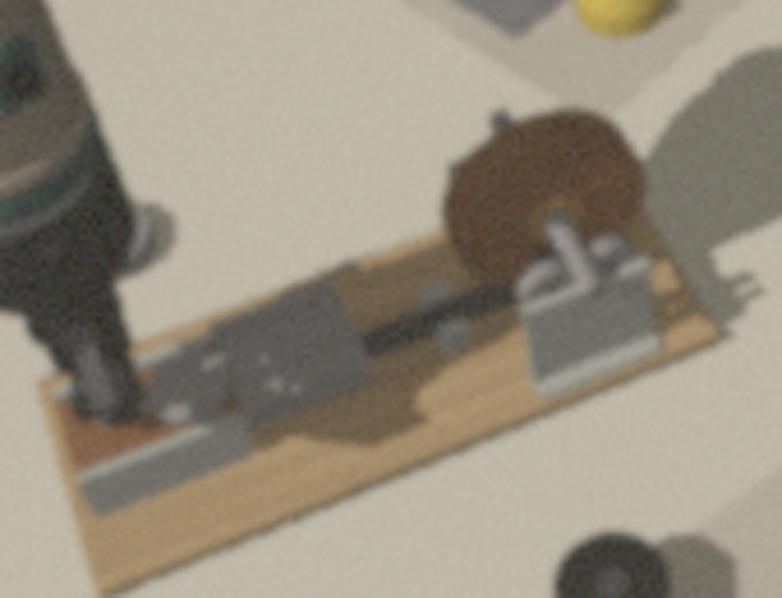

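The fingers are pushing the weight onto the ramp as expected (weight about (190,385), front at the lip). Continue.

```bash
python3 -m creep '[{"jaw":-1,"xyz":[4,0.3,0],"angular":[0,0,0]},{"jaw":-1,"xyz":[8,0.3,0],"angular":[0,0,0]},{"jaw":-1,"xyz":[12,0.3,0],"angular":[0,0,0]},{"jaw":-1,"xyz":[16,0.3,0],"angular":[0,0,0]},{"jaw":-1,"xyz":[20,0.3,0],"angular":[0,0,0]},{"jaw":-1,"xyz":[24,0.3,0],"angular":[0,0,0]},{"jaw":-1,"xyz":[28,0.3,0],"angular":[0,0,0]},{"jaw":-1,"xyz":[32,0.3,0],"angular":[0,0,0]},{"jaw":-1,"xyz":[36,0.3,0],"angular":[0,0,0]},{"jaw":-1,"xyz":[39,0.3,0],"angular":[0,0,0]},{"jaw":-1,"xyz":[39,0.3,0],"angular":[0,0,0]}]'; python3 wt.py
```

```text
clock: 18.85
eef_pos: [544.0, -234.4, 64.2]
tool_rot: [-3.138, -0.001, 1.447]
force: [0.2, -0.3, 0.6]
width: -0.2
gripper_force: 0.0
tcp [ 1.000e-01 -1.786e+02 -2.080e+01] [ 0.3  0.7 -0.5]
-240 32 41.3; -235 32 41.3; -230 32 41.6; -225 34 41.5; -220 33 41.2; -215 32 40.9; -210 31 41.2; -205 33 41.2; -200 34 41.5; -195 29 41.5; -190 22 41.5; -185 21 42.4; -180 20 41.7; -175 19 42.6; -170 19 44.4; -165 28 39.0; -160 32 40.6; -155 29 41.2; -150 30 41.1; -145 33 41.8; -140 30 42.4; -135 29 42.9; -130 26 41.4; -125 27 33.2; -120 27 33.8; -115 26 33.2;
```

Weight dropped into the pan. Back off and lift clear, then check.

```bash
python3 -m creep '[{"jaw":-1,"xyz":[-10,0,0],"angular":[0,0,0]},{"jaw":-1,"xyz":[-20,0,-10],"angular":[0,0,0]},{"jaw":-1,"xyz":[-40,0,-50],"angular":[0,0,0]},{"jaw":-1,"xyz":[-80,0,-100],"angular":[0,0,0]},{"jaw":-1,"xyz":[-120,0,-150],"angular":[0,0,0]},{"jaw":-1,"xyz":[-120,0,-150],"angular":[0,0,0]},{"jaw":-1,"xyz":[-120,0,-150],"angular":[0,0,0]},{"jaw":-1,"xyz":[-120,0,-150],"angular":[0,0,0]}]'; python3 wt.py
python3 - <<'E'
from h import *
d=viewer.get_image('scene')[1]
P,u,v=world('scene',d);L=(P-SEAT)@np.c_[EX,EY,Z]+[0,0,85]
q=L[(abs(L[:,0])<22)&(L[:,1]>-170)&(L[:,1]<-112)&(L[:,2]>37.5)&(L[:,2]<46)]
print(cv2.minEnclosingCircle(q[:,:2].astype(np.float32)),np.median(q,0).round(1),np.linalg.lstsq(np.c_[q[:,:2],np.ones(len(q))],q[:,2],rcond=None)[0].round(3))
k=(abs(L[:,0]-12)<5)&(np.hypot(L[:,1],L[:,2]-85)<53);print('wheel top',np.percentile(L[k,2],99.5).round(1),np.percentile(L[k,1],[1,99]).round(1))
E
```

```text
clock: 19.9
eef_pos: [529.1, -352.3, 212.8]
tool_rot: [-3.136, -0.003, 1.448]
force: [0.3, 0.8, -0.1]
width: 0.2
gripper_force: 0.0
tcp [  -0.  -297.1  127.7] [ 0.   0.7 -1.7]
-240 36 41.3; -235 30 41.4; -230 34 41.8; -225 33 41.2; -220 35 41.6; -215 30 41.3; -210 32 41.5; -205 34 41.2; -200 32 41.3; -195 32 41.2; -190 32 41.3; -185 31 41.3; -180 32 40.8; -175 31 42.2; -170 30 43.3; -165 26 39.2; -160 32 41.0; -155 30 41.0; -150 32 41.3; -145 32 42.3; -140 32 41.9; -135 30 42.1; -130 26 41.2; -125 26 32.5; -120 27 33.8; -115 27 34.5; ((0.11259174346923828, -142.02792358398438), 35.315616607666016) [   1.6 -148.6   42. ] [4.0000e-03 4.1000e-02 4.7924e+01]
wheel top 135.9 [-48.4  46.1]
```

View pics/wt.png

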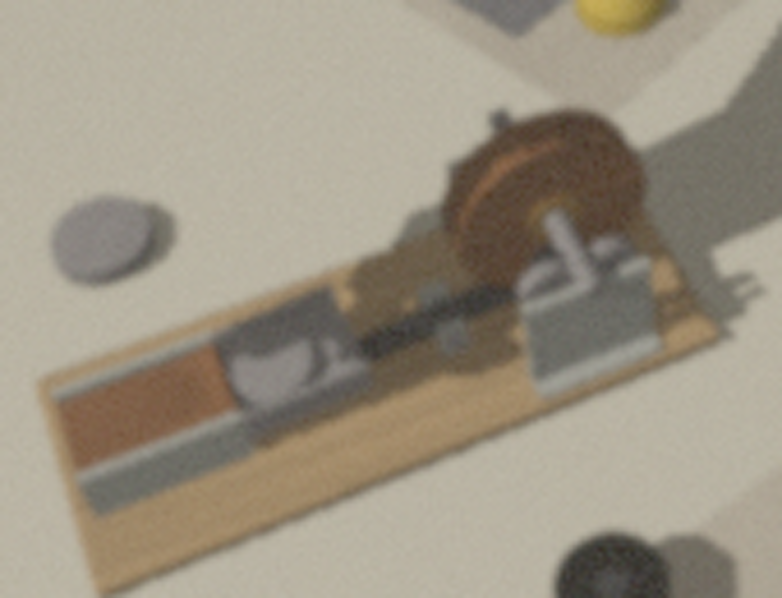

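The weight lies flat in the pan at (275,370), its far edge off the lip. The pan has sunk about 5 mm, and the wheel sits on the rollers with its heavy side down. Hand in.

```bash
python3 -c "
from cell import ctrl
print(ctrl.finish_job())"
```

```text
the job is handed in; nothing more can be done
None
```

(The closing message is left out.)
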